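# Check the counter scale

### The arm

A 6-joint arm with a two-finger parallel gripper is mounted at the origin on the work surface. World frame = base frame: x ahead of the robot, y to its left, z up, the work surface at z = 0. Lengths are in m, angles in degrees, forces in N, time in s.
With the tool pointing down it reaches from about 0.35 to 0.875 m from the base axis. Payload 4.2 kg.
Tool frame: the origin (TCP) lies where the fingers leave the gripper's body, on its centre line; the fingertips stand 70 mm ahead of it and the grasp point (between the pads) lies 51 mm ahead of it; z points along the fingers, y is the direction in which the jaws open and shut (so a half turn about z gives the same grasp; the last joint's range is limited). The gripper opens to 87 mm and grips with 3 to 60 N. Pads are 19 mm wide; open, the fingers measure 117 mm over their backs; the gripper's body (75 mm by 190 mm) begins 51 mm behind the grasp point.
Start: joints at [83.973, 22.042, 0.453, 0, -68.411, -14.817], TCP at [0.222, 0.584, 0.292] pointing down, gripper open.
Joint ranges: [-179.83, 179.83], [-69.29, 118.12], [-61.27, 80.66], [-181.25, 117.63], [-171.15, -9.14], [-177.46, 177.46]. Speed limits (degrees/s): [159.86, 159.86, 180, 180, 180, 180].

### API

Orientations are given as a 3x3 rotation matrix whose columns are the frame's x, y, z axes.
In Python, from station import sense, capture, camera_model, finish_job gives the robot as it stands.
- The arm moves only by the shell command python3 -m inch 'ROWS'. ROWS is JSON, a list of rows, each an object with "hand": the closure, from 0 (fully open) to 1 (shut); "slide": the shift along the world's x, y, z in cm, a list of three; "yaw": the turn about the world's z in rad. A call has 1 to 10 rows; each row is the pose to reach, as a shift and turn from the pose commanded when the call began; what a row does not reach only later rows make up. A row lasts 1/8 s, in which the tool goes at most 62.5 mm and 10.7 degrees, less where a joint would pass 70% of its speed; a pose out of reach is approached as far as the arm can. A call with a gripper value outside its range is refused whole. The fingers move at their own pace and stop on an object; the grip force is fixed at half the most. Time passes only in rows, so rows that repeat a pose let the fingers close. It gives the time, the measured TCP pose, the force and the opening at its end, in the units of the state.
- sense(): the state, without advancing time (a new reading comes with each control period).
- capture(name): name is "side" or "top" or "wrist"; returns the picture (384x512x3 uint8, blue, green, red); there is no depth.
- camera_model(name): a dict with "mtx" (3x3 intrinsics, pixels), "xyz" and "orientation" of the camera in the world; the wrist camera has in their place "tool_from_camera" (4x4, takes a point from camera to tool coordinates, whose origin is the TCP and whose axes are the flange's). Camera axes: x right, y up, looking along -z (the intrinsics and any distortion apply to the point x, -y, -z); pixel columns grow to the right and rows downward; lengths in m; the calibration is good to about 2 mm. A picture is of the moment at which its call begins: read the wrist's pose just before it. camera_model takes no time and is no camera call.
- finish_job(): hands the job in, once; it reports no verdict.
The state is a dict: "time_s": time; "joints": joint angles; "joint_velocities": joint speeds; "effort": joint torques, N m; "tcp_pos": TCP position; "ee_rot": TCP orientation; "wrist_force": force on the tool from outside, world axes, zero at the start; "moment": the same for the moment, N m; "gripper_width": opening from 0.0 (shut) to 1.0 (fully open).
Only numpy, scipy, OpenCV 4.12 (cv2) and the standard library are available. Lean on these libraries where they do the work, as an engineer would, in place of code of your own. Each camera call takes 0.05 s, during which the arm holds its last target. There are 200 camera calls.

### The job

Check the shop's counter scale with light touches of the fingertips, gripping nothing: press the round key fully down so that it stays down (switch on), then the long bar key (zero) in the same way, and then tap the middle of the lid of the jar standing on the scale so that the weighing pan dips a little and comes back up. Do it gently and in this order, neither touching the jar nor pressing the bar key early; do not press the square key, leave the jar standing where it is without lifting it, and leave the other goods alone.

Things in the scene. Friction and masses are not known exactly. Their poses are not given: they have to be found in the camera images.
- scale: white counter scale, 270 (x) by 320 (y) mm, fixed; origin on the counter under its middle, z up, y from the pan end to the key console (robot's left). Console top 55 mm above the counter. The three keys stand on it in a row along x, 120 mm to +y of the origin, at x = -75, 0, +75 mm, in any order. The steel pan, 250 (x) by 210 (y) mm, has its centre 45 mm to -y of the origin, its top 75 mm up.
- round_top (a point): top of the round key, 30 mm across. The cap is grey plastic in a thin black surround 3 mm high on the console; its top stands 20 mm above the console (75 mm above the counter) when up and 12 mm when down. This point is the centre of the cap's top and moves with it; its z is up, x and y are the scale's x and y.
- bar_top (a point): top of the long bar key, 48 (x) by 16 (y) mm. The cap is grey plastic in a thin black surround 3 mm high on the console; its top stands 20 mm above the console (75 mm above the counter) when up and 12 mm when down. This point is the centre of the cap's top and moves with it; its z is up, x and y are the scale's x and y.
- square_top (a point): top of the square key, 20 by 20 mm, not to be pressed. The cap is grey plastic in a thin black surround 3 mm high on the console; its top stands 20 mm above the console (75 mm above the counter) when up and 12 mm when down. This point is the centre of the cap's top and moves with it; its z is up, x and y are the scale's x and y.
- round_key (a joint): how far the round key is pressed: 0 is up, 0.008 m is fully down. It slides straight down, resists with about 3 N, has no return spring and stays where it is left. Press it gently: some 5 N is plenty, over 25 N is too hard.
- bar_key (a joint): how far the bar key is pressed: 0 is up, 0.008 m is fully down. It slides straight down, resists with about 3 N, has no return spring and stays where it is left. Press it gently: some 5 N is plenty, over 25 N is too hard.
- square_key (a joint): how far the square key is pressed: 0 is up, 0.008 m is fully down. It slides straight down, resists with about 3 N, has no return spring and stays where it is left. Press it gently: some 5 N is plenty, over 25 N is too hard.
- jar_lid (a point): centre of the top of the flat white lid (86 mm across) of the pale, milky sweet jar that stands loose on the scale's pan; the jar is 90 mm across, 100 mm tall, about 0.45 kg, its lid about 175 mm above the counter; z up
- pan_top (a point): centre of the top of the steel weighing pan; z up; moves with the pan
- pan (a joint): how far the pan has dipped (m): about 0 to 0.0005 with the jar standing on it, 0.010 at its stop. It is sprung, about 1.5 N per mm, and comes back up when let go. A tap of 3 to 8 N shows well; over 15 N is too hard.
- big_jar: bystander: larger pale, milky sweet jar with a white lid, 100 mm across, 130 mm tall, loose on the counter beyond the pan end of the scale; origin at the centre of its underside
- bottle: bystander: brown bottle, 60 mm across, 190 mm tall, loose on the counter beyond the pan end of the scale; origin at the centre of its underside
- can: bystander: pale-labelled drinks can, 66 mm across, 110 mm tall, loose on the counter beyond the key end of the scale; origin at the centre of its underside
Mind the look-alikes: they are no part of the job. Leave any purple or turquoise look-alike of the part that bears jar_lid alone.

How it is judged:
By the outcome, as a careful person would: the job done as asked, in the order asked, and still so for the second after the job is handed in, with the robot touching nothing.
It also fails if it takes over 50 s, if anything falls off the work surface, if the arm or the gripper's body presses on something with over 40 N, if the wrist force passes 120 N, or if a joint passes its speed limit or range.

## Working session

There is one attempt and no reset: what is moved stays moved. The work goes in short steps, Python scripts to look and compute and a shell command to move; the robot and the scene stay as the last step left them, time stands still between calls to the robot, and variables do not carry over. Pictures are saved under pics/ and viewed, about 8 in all and at most 12, crops included, and the job is handed in when it is done.

```bash
mkdir -p pics
python3 - <<'E'
from station import *
import cv2,numpy as np
np.set_printoptions(precision=4,suppress=True)
s=sense();print(s['time_s'],s['tcp_pos'],s['ee_rot'],s['gripper_width'],s['wrist_force'])
for n in['top','side','wrist']:
    cv2.imwrite(f'pics/{n}1.png',capture(n));print(n,camera_model(n))
E
```

```text
0.0 [0.2222 0.5837 0.2912] [[ 0.9345 -0.356  -0.0007]
 [-0.356  -0.9345 -0.0021]
 [ 0.0001  0.0022 -1.    ]] 0.999211373829052 [ 0.4062 -0.4822 -0.7756]
top {'mtx': array([[412.793 ,   0.    , 253.6195],
       [  0.    , 412.793 , 186.2718],
       [  0.    ,   0.    ,   1.    ]]), 'xyz': array([ 0.4971, -0.0274,  1.4571]), 'orientation': array([[-0.0099,  0.9992, -0.0377],
       [-0.9999, -0.0094,  0.013 ],
       [ 0.0126,  0.0378,  0.9992]])}
side {'mtx': array([[448.5095,   0.    , 255.0181],
       [  0.    , 448.5095, 191.4035],
       [  0.    ,   0.    ,   1.    ]]), 'xyz': array([ 0.4739, -0.9438,  1.0266]), 'orientation': array([[ 0.9947,  0.0862, -0.0559],
       [-0.1004,  0.7   , -0.707 ],
       [-0.0218,  0.7089,  0.705 ]])}
wrist {'mtx': array([[270.471 ,   0.    , 250.6515],
       [  0.    , 270.471 , 189.9899],
       [  0.    ,   0.    ,   1.    ]]), 'tool_from_camera': array([[ 0.0011,  0.9671,  0.2544,  0.0699],
       [ 1.    , -0.0014,  0.0009,  0.0019],
       [ 0.0012,  0.2544, -0.9671, -0.0925],
       [ 0.    ,  0.    ,  0.    ,  1.    ]])}
```

View pics/top1.png

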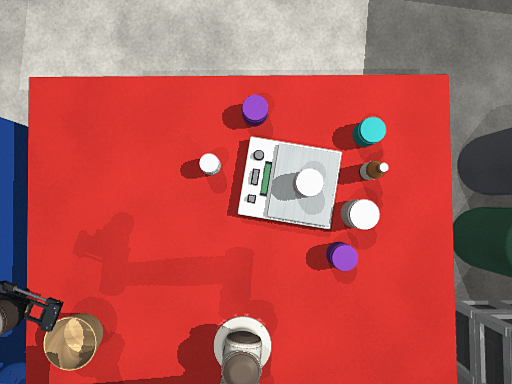

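View pics/side1.png

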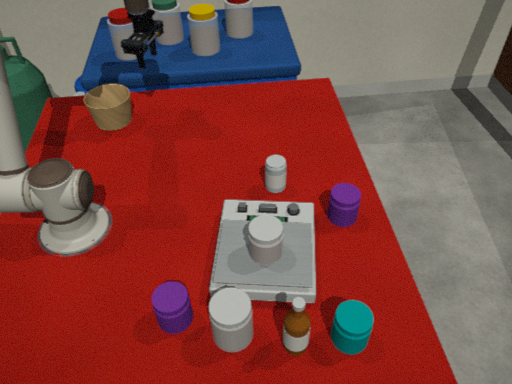

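View pics/wrist1.png

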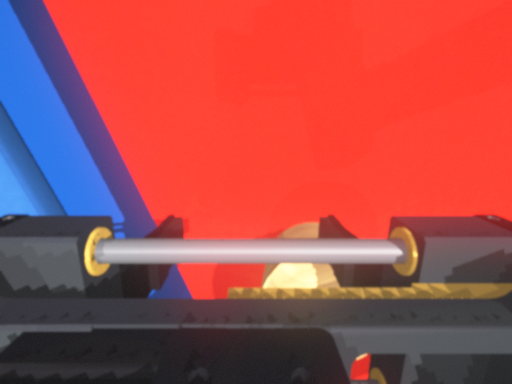

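Top view: the keys are round (259,155), bar (254,177) and square (251,199). The candidates for the lid are:
- white lid on the pan (309,183)
- big jar (361,214)
- can (209,163)
- purple (255,108) and (343,257)
- turquoise (372,130)

By the description, the target is the white lid on the pan. The side view agrees: lid (265,228), keys square (242,208), bar (268,209), round (293,209).

```bash
cat > h.py <<'E'
from station import *
import cv2,numpy as np
np.set_printoptions(precision=4,suppress=True)
def ray(n,uv,s=None):
    m=camera_model(n);K=m['mtx']
    d=np.array([(uv[0]-K[0,2])/K[0,0],-(uv[1]-K[1,2])/K[1,1],-1])
    if n=='wrist':
        T=m['tool_from_camera'];R=np.array(s['ee_rot'])
        return np.array(s['tcp_pos'])+R@T[:3,3],R@T[:3,:3]@d
    return np.array(m['xyz']),np.array(m['orientation'])@d
def onz(n,uv,z,s=None):
    o,d=ray(n,uv,s);return o+d*(z-o[2])/d[2]
E
python3 - <<'E'
from h import *
im=cv2.imread('pics/top1.png')
for n,uv,z in[('round',(259,155),.075),('bar',(254.5,177),.075),('sq',(251,199),.075),('lid',(309.5,182.5),.175)]: print(n,onz('top',uv,z))
for n,uv,z in[('round',(293,208),.075),('bar',(268,208),.075),('sq',(242,207),.075),('lid',(266,229),.175)]: print(n,onz('side',uv,z))
g=im.copy()
m=(im.min(2)>120).astype(np.uint8);k=np.zeros_like(m);k[130:235,232:345]=1
c=max(cv2.findContours(m*k,0,2)[0],key=cv2.contourArea);r=cv2.minAreaRect(c);print(r)
for p in cv2.boxPoints(r):print(p,onz('top',p,.06))
a=cv2.resize(im[125:240,195:390],None,fx=4,fy=4,interpolation=cv2.INTER_CUBIC)
cv2.imwrite('pics/crop1.png',a)
E
```

```text
round [ 0.6542 -0.0645  0.075 ]
bar [ 0.5803 -0.0487  0.075 ]
sq [ 0.5067 -0.0362  0.075 ]
lid [ 0.5556 -0.2183  0.175 ]
round [ 0.6517 -0.0706  0.075 ]
bar [ 0.5799 -0.0619  0.075 ]
sq [ 0.5053 -0.0488  0.075 ]
lid [ 0.5553 -0.2247  0.175 ]
((289.62164306640625, 182.27027893066406), (93.37863159179688, 78.91151428222656), 9.462321281433105)
[237.0811 213.5135] [0.4583 0.0111 0.06  ]
[250.0541 135.6757] [ 0.7222 -0.0352  0.06  ]
[342.1622 151.027 ] [ 0.6671 -0.3485  0.06  ]
[329.1892 228.8649] [ 0.4033 -0.2998  0.06  ]
```

View pics/crop1.png

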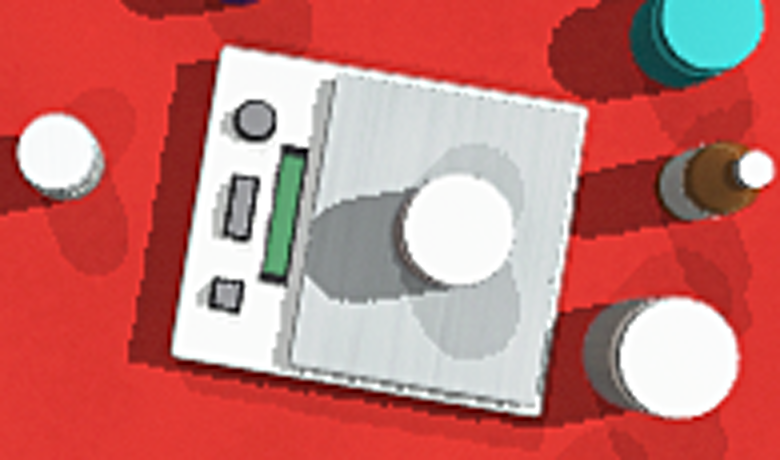

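The crop confirms the choice: white lid on the pan at crop (458,228), with round (255,119), bar (241,207) and square (227,294). Next I move over the console with the fingers shut and the jaw axis along the key row.

```bash
python3 -m inch '[{"hand":1,"slide":[3,-5,1],"yaw":-0.14},{"hand":1,"slide":[6,-10,2],"yaw":-0.28},{"hand":1,"slide":[9,-15,2],"yaw":-0.42},{"hand":1,"slide":[12,-20,2],"yaw":-0.56},{"hand":1,"slide":[15,-25,2],"yaw":-0.7},{"hand":1,"slide":[18,-30,2],"yaw":-0.84},{"hand":1,"slide":[21,-35,2],"yaw":-0.98},{"hand":1,"slide":[24,-40,2],"yaw":-1.12},{"hand":1,"slide":[27,-45,2],"yaw":-1.26},{"hand":1,"slide":[30,-50,2],"yaw":-1.37}]'
python3 -m inch '[{"hand":1,"slide":[3,-4,-1],"yaw":0},{"hand":1,"slide":[6,-8,-2],"yaw":0},{"hand":1,"slide":[6.8,-9.4,-2],"yaw":0},{"hand":1,"slide":[6.8,-9.4,-2],"yaw":0},{"hand":1,"slide":[6.8,-9.4,-2],"yaw":0},{"hand":1,"slide":[6.8,-9.4,-2],"yaw":0}]'
python3 - <<'E'
from h import *
s=sense();print(s['time_s'],s['tcp_pos'],s['ee_rot'],s['gripper_width'],s['wrist_force'],s['joints'])
im=capture('wrist');cv2.imwrite('pics/w2.png',im)
E
```

```text
time_s: 1.4
tcp_pos: [0.5229, 0.0823, 0.3122]
ee_rot: [[-0.166, -0.986, -0.0], [-0.986, 0.166, 0.0], [-0.0, 0.0, -1.0]]
wrist_force: [0.7, 1.2, -0.4]
gripper_width: 0.02
time_s: 2.15
tcp_pos: [0.5899, -0.0087, 0.2929]
ee_rot: [[-0.16, -0.987, 0.001], [-0.987, 0.16, 0.0], [-0.001, -0.001, -1.0]]
wrist_force: [-0.1, -0.1, -0.3]
gripper_width: 0.007
2.15 [ 0.5899 -0.0087  0.2929] [[-0.1604 -0.987   0.001 ]
 [-0.987   0.1604  0.0004]
 [-0.0006 -0.0009 -1.    ]] 0.007339777922395799 [-0.0873 -0.0947 -0.2605] [ 14.8672  18.5883  -4.6326  -0.0087 -66.7196 -24.0961]
```

View pics/w2.png

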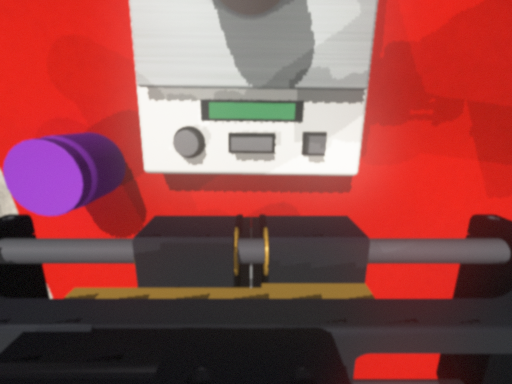

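The wrist view shows the round key at about (186,141), the bar at (252,142) and the square at (315,143), with the purple look-alike off to the left. I'll refine these with masks.

Run:
```python
from h import *
s=sense();im=cv2.imread('pics/w2.png');g=cv2.cvtColor(im,cv2.COLOR_BGR2GRAY)
m=np.zeros_like(g);sub=cv2.inRange(im,(60,60,60),(150,150,150));m[124:162,165:335]=sub[124:162,165:335]
m=cv2.morphologyEx(m,cv2.MORPH_OPEN,np.ones((3,3)))
for c in cv2.findContours(m,0,2)[0]:
    if cv2.contourArea(c)>60:
        (u,v),wh,a=cv2.minAreaRect(c);print((u,v),wh,a,onz('wrist',(u,v),.075,s))
cv2.imwrite('pics/c3.png',np.hstack([cv2.resize(x,None,fx=4,fy=4)for x in[cv2.cvtColor(m,8)[115:170,160:345]]]+[]))
cv2.imwrite('pics/c3.png',np.vstack([cv2.resize(x[115:170,160:345],None,fx=4,fy=4,interpolation=cv2.INTER_CUBIC)for x in[cv2.cvtColor(m,8),im]]))
t=cv2.imread('pics/top1.png');k=np.zeros(t.shape[:2],np.uint8);k[160:205,290:330]=cv2.inRange(t,(242,)*3,(255,)*3)[160:205,290:330]
c=max(cv2.findContours(k,0,2)[0],key=cv2.contourArea);p,r=cv2.minEnclosingCircle(c);print(p,r,onz('top',p,.175))
```

```text
(251.5, 143.0) (20.0, 45.0) 90.0 [ 0.5824 -0.0524  0.075 ]
(313.515380859375, 143.2230682373047) (22.132537841796875, 23.574758529663086) 3.179830312728882 [ 0.5129 -0.041   0.075 ]
(193.75607299804688, 141.8048858642578) (31.362558364868164, 20.76112937927246) 83.6598129272461 [ 0.6468 -0.0642  0.075 ]
(309.426513671875, 181.8490753173828) 13.479744911193848 [ 0.5576 -0.2181  0.175 ]
```

View pics/c3.png

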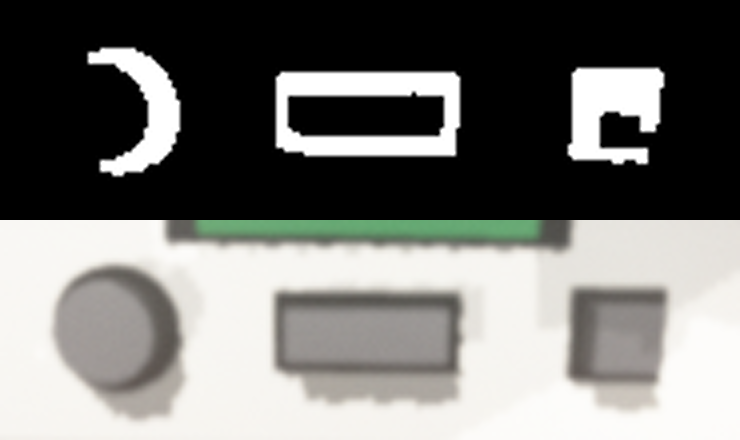

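```bash
python3 -m inch '[{"hand":1,"slide":[3.2,-2.9,0],"yaw":0},{"hand":1,"slide":[6.5,-5.8,0],"yaw":0},{"hand":1,"slide":[6.5,-5.8,-4],"yaw":0},{"hand":1,"slide":[6.5,-5.8,-8],"yaw":0},{"hand":1,"slide":[6.5,-5.8,-11],"yaw":0},{"hand":1,"slide":[6.5,-5.8,-13],"yaw":0},{"hand":1,"slide":[6.5,-5.8,-13.5],"yaw":0},{"hand":1,"slide":[6.5,-5.8,-13.5],"yaw":0},{"hand":1,"slide":[6.5,-5.8,-13.5],"yaw":0}]'
python3 - <<'E'
from h import *
s=sense();print(s['tcp_pos'],s['wrist_force'])
im=capture('wrist');cv2.imwrite('pics/w4.png',im[60:330])
E
```

```text
time_s: 3.32
tcp_pos: [0.656, -0.0676, 0.1587]
ee_rot: [[-0.162, -0.987, 0.003], [-0.987, 0.162, 0.0], [-0.001, -0.002, -1.0]]
wrist_force: [0.4, 0.5, -1.4]
gripper_width: 0.003
[ 0.656  -0.0676  0.1587] [ 0.4349  0.5131 -1.3564]
```

View pics/w4.png

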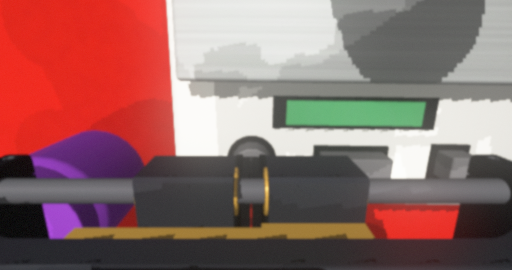

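The fingers are centred over the round key (column 251, cap peeking out just behind them). I'll press in small steps.

```bash
python3 -m inch '[{"hand":1,"slide":[-0.1,0.05,-0.6],"yaw":0},{"hand":1,"slide":[-0.1,0.05,-1.1],"yaw":0},{"hand":1,"slide":[-0.1,0.05,-1.4],"yaw":0},{"hand":1,"slide":[-0.1,0.05,-1.6],"yaw":0},{"hand":1,"slide":[-0.1,0.05,-1.7],"yaw":0},{"hand":1,"slide":[-0.1,0.05,-1.7],"yaw":0}]'
```

```text
time_s: 4.12
tcp_pos: [0.6543, -0.0675, 0.1402]
ee_rot: [[-0.162, -0.987, -0.0], [-0.987, 0.162, -0.0], [0.0, 0.0, -1.0]]
wrist_force: [-0.5, 0.8, 1.6]
gripper_width: 0.009
```

```bash
python3 -m inch '[{"hand":1,"slide":[0,0,-0.1],"yaw":0},{"hand":1,"slide":[0,0,-0.2],"yaw":0},{"hand":1,"slide":[0,0,-0.2],"yaw":0}]'
python3 -m inch '[{"hand":1,"slide":[0,0,-0.05],"yaw":0},{"hand":1,"slide":[0,0,-0.1],"yaw":0},{"hand":1,"slide":[0,0,-0.1],"yaw":0}]'
```

```text
time_s: 4.5
tcp_pos: [0.6543, -0.0675, 0.1382]
ee_rot: [[-0.162, -0.987, -0.0], [-0.987, 0.162, -0.0], [0.0, 0.0, -1.0]]
wrist_force: [-1.9, 1.1, 2.5]
gripper_width: 0.004
time_s: 4.88
tcp_pos: [0.6544, -0.0674, 0.1372]
ee_rot: [[-0.162, -0.987, -0.0], [-0.987, 0.162, -0.0], [0.0, 0.0, -1.0]]
wrist_force: [-1.0, -0.3, 3.0]
gripper_width: 0.004
```

```bash
python3 -m inch '[{"hand":1,"slide":[0,0,-0.03],"yaw":0},{"hand":1,"slide":[0,0,-0.06],"yaw":0},{"hand":1,"slide":[0,0,-0.06],"yaw":0}]'
```

```text
time_s: 5.25
tcp_pos: [0.6544, -0.0675, 0.1372]
ee_rot: [[-0.162, -0.987, 0.0], [-0.987, 0.162, -0.0], [0.0, -0.0, -1.0]]
wrist_force: [-2.4, 0.0, 6.1]
gripper_width: 0.001
```

Bottomed: the force rose with no further travel. Lift and move to the bar.

```bash
python3 -m inch '[{"hand":1,"slide":[0,0,1.2],"yaw":0},{"hand":1,"slide":[0,0,3.5],"yaw":0},{"hand":1,"slide":[-2.5,0.5,4],"yaw":0},{"hand":1,"slide":[-5,0.9,4],"yaw":0},{"hand":1,"slide":[-7.3,1.4,4],"yaw":0},{"hand":1,"slide":[-7.3,1.4,3],"yaw":0},{"hand":1,"slide":[-7.3,1.4,2.3],"yaw":0},{"hand":1,"slide":[-7.3,1.4,2.3],"yaw":0},{"hand":1,"slide":[-7.3,1.4,2.3],"yaw":0}]'
python3 - <<'E'
from h import *
im=capture('wrist');cv2.imwrite('pics/w5.png',im[60:330])
E
```

```text
time_s: 6.38
tcp_pos: [0.582, -0.0535, 0.1594]
ee_rot: [[-0.162, -0.987, 0.0], [-0.987, 0.162, -0.0], [0.0, -0.0, -1.0]]
wrist_force: [0.1, -0.6, 0.1]
gripper_width: 0.004
```

View pics/w5.png

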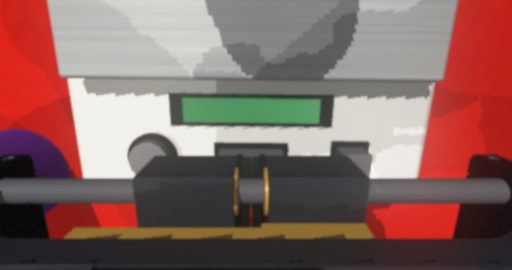

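The fingers are centred on the bar (columns 215–287) and the round key looks sunk. Now I press the bar.

```bash
python3 -m inch '[{"hand":1,"slide":[0,0,-0.6],"yaw":0},{"hand":1,"slide":[0,0,-1.1],"yaw":0},{"hand":1,"slide":[0,0,-1.4],"yaw":0},{"hand":1,"slide":[0,0,-1.7],"yaw":0},{"hand":1,"slide":[0,0,-1.9],"yaw":0},{"hand":1,"slide":[0,0,-2.1],"yaw":0},{"hand":1,"slide":[0,0,-2.2],"yaw":0},{"hand":1,"slide":[0,0,-2.2],"yaw":0}]'
python3 -m inch '[{"hand":1,"slide":[0,0,-0.03],"yaw":0},{"hand":1,"slide":[0,0,-0.06],"yaw":0},{"hand":1,"slide":[0,0,-0.06],"yaw":0}]'
```

```text
time_s: 7.42
tcp_pos: [0.5815, -0.0534, 0.1375]
ee_rot: [[-0.162, -0.987, 0.0], [-0.987, 0.162, 0.0], [-0.0, -0.0, -1.0]]
wrist_force: [-0.2, 0.4, 0.9]
gripper_width: 0.005
time_s: 7.8
tcp_pos: [0.5815, -0.0534, 0.1372]
ee_rot: [[-0.162, -0.987, 0.0], [-0.987, 0.162, 0.0], [-0.0, -0.0, -1.0]]
wrist_force: [-1.0, 0.1, 2.9]
gripper_width: 0.0
```

```bash
python3 -m inch '[{"hand":1,"slide":[0,0,-0.03],"yaw":0},{"hand":1,"slide":[0,0,-0.06],"yaw":0},{"hand":1,"slide":[0,0,-0.06],"yaw":0}]'
```

```text
time_s: 8.18
tcp_pos: [0.5815, -0.0534, 0.1371]
ee_rot: [[-0.162, -0.987, 0.001], [-0.987, 0.162, -0.0], [0.0, -0.001, -1.0]]
wrist_force: [-2.1, 1.0, 5.9]
gripper_width: 0.006
```

```bash
python3 -m inch '[{"hand":1,"slide":[0,0,1.2],"yaw":0},{"hand":1,"slide":[0,0,5],"yaw":0},{"hand":1,"slide":[0,0,10],"yaw":0},{"hand":1,"slide":[0,0,15],"yaw":0},{"hand":1,"slide":[0,-2,18.3],"yaw":0},{"hand":1,"slide":[-0.7,-6,18.3],"yaw":0},{"hand":1,"slide":[-1.4,-9.7,18.3],"yaw":0},{"hand":1,"slide":[-1.4,-9.7,18.3],"yaw":0},{"hand":1,"slide":[-1.4,-9.7,18.3],"yaw":0}]'
python3 - <<'E'
from h import *
s=sense();im=capture('wrist');cv2.imwrite('pics/w6.png',im)
m=cv2.inRange(im,(225,)*3,(255,)*3);m[215:]=0
for c in cv2.findContours(m,0,2)[0]:
    if cv2.contourArea(c)>500:
        p,r=cv2.minEnclosingCircle(c);e=cv2.fitEllipse(c);print(cv2.contourArea(c),p,r,onz('wrist',p,.175,s),e,onz('wrist',e[0],.175,s))
t=capture('top');cv2.imwrite('pics/top6.png',t)
E
```

```text
time_s: 9.3
tcp_pos: [0.5675, -0.1502, 0.3195]
ee_rot: [[-0.163, -0.987, 0.0], [-0.987, 0.163, 0.0], [-0.0, -0.0, -1.0]]
wrist_force: [0.7, 0.6, -0.6]
gripper_width: 0.001
570.5 (318.5, 195.0) 28.93537139892578 [ 0.506  -0.1442  0.175 ] ((415.9341125488281, 130.99192810058594), (43.95282745361328, 185.59146118164062), 0.0) [ 0.4182 -0.1876  0.175 ]
16945.5 (250.9560546875, 58.44740295410156) 112.72695922851562 [ 0.5484 -0.2666  0.175 ] ((263.95513916015625, 94.0600357055664), (147.2460174560547, 204.444091796875), 95.14470672607422) [ 0.5421 -0.2382  0.175 ]
```

View pics/w6.png

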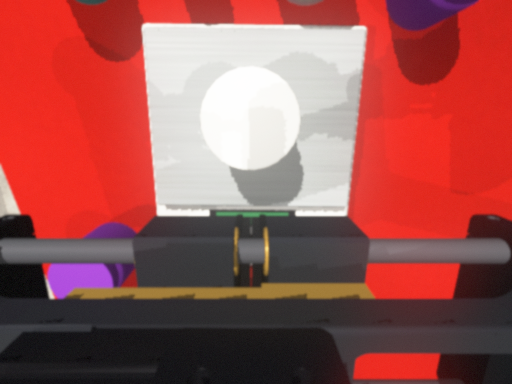

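The lid sits at about (250,118), spanning columns 200–300 and rows 66–170.

Run:
```python
from h import *
s=sense()
for p in[(250,117.5),(200,118),(300,118)]:print(onz('wrist',p,.175,s))
print(s['tcp_pos'])
```

```text
[ 0.5567 -0.2209  0.175 ]
[ 0.5986 -0.2273  0.175 ]
[ 0.515  -0.2137  0.175 ]
[ 0.5676 -0.1496  0.3195]
```

```bash
python3 -m inch '[{"hand":1,"slide":[-0.6,-3.6,0],"yaw":0},{"hand":1,"slide":[-1.1,-7.1,0],"yaw":0},{"hand":1,"slide":[-1.1,-7.1,-2],"yaw":0},{"hand":1,"slide":[-1.1,-7.1,-4.5],"yaw":0},{"hand":1,"slide":[-1.1,-7.1,-6],"yaw":0},{"hand":1,"slide":[-1.1,-7.1,-6.8],"yaw":0},{"hand":1,"slide":[-1.1,-7.1,-6.8],"yaw":0},{"hand":1,"slide":[-1.1,-7.1,-6.8],"yaw":0}]'
python3 -m inch '[{"hand":1,"slide":[0,0,-0.3],"yaw":0},{"hand":1,"slide":[0,0,-0.6],"yaw":0},{"hand":1,"slide":[0,0,-0.8],"yaw":0},{"hand":1,"slide":[0,0,-0.8],"yaw":0}]'
```

```text
time_s: 10.4
tcp_pos: [0.5569, -0.2214, 0.2524]
ee_rot: [[-0.162, -0.987, 0.002], [-0.987, 0.162, -0.001], [0.0, -0.002, -1.0]]
wrist_force: [-0.4, -0.0, 0.3]
gripper_width: 0.008
time_s: 10.9
tcp_pos: [0.5564, -0.2214, 0.2437]
ee_rot: [[-0.162, -0.987, 0.0], [-0.987, 0.162, -0.0], [0.0, -0.0, -1.0]]
wrist_force: [-0.2, 0.0, 2.7]
gripper_width: 0.002
```

```bash
python3 -m inch '[{"hand":1,"slide":[0,0,-0.15],"yaw":0},{"hand":1,"slide":[0,0,-0.28],"yaw":0},{"hand":1,"slide":[0,0,-0.28],"yaw":0},{"hand":1,"slide":[0,0,-0.28],"yaw":0}]'
```

```text
time_s: 11.4
tcp_pos: [0.5564, -0.2215, 0.2414]
ee_rot: [[-0.162, -0.987, 0.0], [-0.987, 0.162, -0.0], [0.0, -0.001, -1.0]]
wrist_force: [-1.5, 2.3, 4.8]
gripper_width: 0.008
```

A 4.8 N press with about 3.5 mm of dip. I'll lift gently straight up and check.

```bash
python3 -m inch '[{"hand":1,"slide":[0,0,0.2],"yaw":0},{"hand":1,"slide":[0,0,0.5],"yaw":0},{"hand":1,"slide":[0,0,1.2],"yaw":0},{"hand":1,"slide":[0,0,4],"yaw":0},{"hand":1,"slide":[0,0,8],"yaw":0},{"hand":1,"slide":[0,3,8],"yaw":0},{"hand":1,"slide":[0.5,7,8],"yaw":0},{"hand":1,"slide":[1,7.1,7.8],"yaw":0},{"hand":1,"slide":[1.1,7.1,7.8],"yaw":0},{"hand":1,"slide":[1.1,7.1,7.8],"yaw":0}]'
python3 -m inch '[{"hand":1,"slide":[-3,6,3],"yaw":0},{"hand":1,"slide":[-6,12,3],"yaw":0},{"hand":1,"slide":[-9,17,3],"yaw":0},{"hand":1,"slide":[-12,22,3],"yaw":0},{"hand":1,"slide":[-14,26,3],"yaw":0},{"hand":1,"slide":[-14,26,3],"yaw":0},{"hand":1,"slide":[-14,26,3],"yaw":0}]'
python3 - <<'E'
from h import *
t=capture('top');cv2.imwrite('pics/top7.png',t);s=capture('side');cv2.imwrite('pics/side7.png',s)
o=cv2.imread('pics/top1.png')
def lid(t):
    k=np.zeros(t.shape[:2],np.uint8);k[160:205,290:330]=cv2.inRange(t,(242,)*3,(255,)*3)[160:205,290:330]
    c=max(cv2.findContours(k,0,2)[0],key=cv2.contourArea);return cv2.minEnclosingCircle(c)
print(lid(o),lid(t),sense()['wrist_force'])
so=cv2.imread('pics/side1.png')
f=lambda i:cv2.resize(i[190:310,205:325],None,fx=3.2,fy=3.2,interpolation=cv2.INTER_CUBIC)
cv2.imwrite('pics/cmp.png',np.hstack([f(so),f(s)]))
E
```

```text
time_s: 12.65
tcp_pos: [0.5673, -0.1511, 0.3184]
ee_rot: [[-0.163, -0.987, -0.001], [-0.987, 0.163, -0.0], [0.0, 0.001, -1.0]]
wrist_force: [0.2, 0.1, -0.1]
gripper_width: 0.01
time_s: 13.52
tcp_pos: [0.4276, 0.1092, 0.3488]
ee_rot: [[-0.163, -0.987, 0.0], [-0.987, 0.163, -0.0], [0.0, -0.0, -1.0]]
wrist_force: [-0.4, -0.7, 0.5]
gripper_width: 0.001
((309.426513671875, 181.8490753173828), 13.479744911193848) ((309.426513671875, 181.8490753173828), 13.479744911193848) [ 0.2488 -0.1665 -0.4229]
```

View pics/cmp.png

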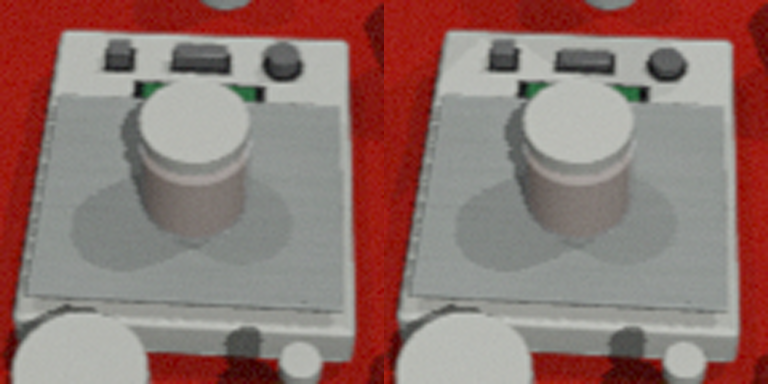

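View pics/top7.png

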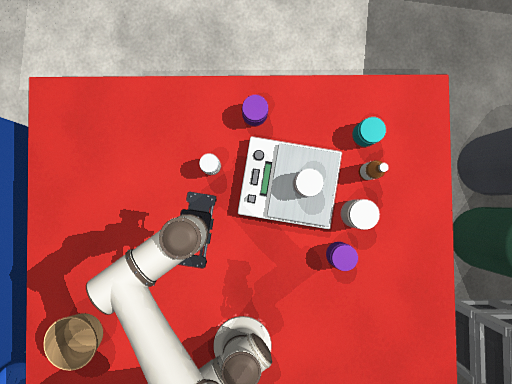

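The before/after crop shows the bar (585,62) and round (667,65) caps sunk and the square (503,55) still up. The jar hasn't moved and the arm is clear of everything, so I'm handing in.

```bash
python3 -c "from station import finish_job;print(finish_job())"
```

```text
the job is handed in; nothing more can be done
None
```

The job is done in the order asked and handed in with about 14 s of the 50 s used; `finish_job` gives no verdict.

- **Round key:** pressed with shut fingers until it bottomed. The peak reading was 6.1 N, and the fingertips stopped at 67 mm, the fully-down height.
- **Bar key:** pressed the same way to 5.9 N, stopping at the same height.
- **Lid tap:** tapped in the middle at 4.8 N. The tool went about 3.5 mm below first contact, then lifted straight off.

**Last checks:**
- The side picture shows the round and bar caps sunk and the square key still up.
- The jar lid's pixel position in the top view is identical before and after.
- The other goods look unmoved in the top view.
- The wrist force is near zero, with the arm clear of everything.

The forces are readings taken at the end of each move, so brief peaks could have been slightly higher. I inferred the pan's dip and return from the tool's travel and the before/after pictures, as the pan itself cannot be read directly.

The top and side cameras disagreed by 6 to 13 mm in y for the keys and lid. I used the wrist camera for the final positions, and no other check failed.

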